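# Crimp a copper lug in the hand press

### The job

Pick up the copper lug with the orange tongs (never with the bare gripper fingers), set it upright and squarely in the middle of the press's steel anvil, lined up front to back with the press, and let go of it. Lay the tongs back on their grey rest, then push the red plunger knob down until the punch stops on the lug, keep it firmly (but not crushingly) clamped for a full second, and let the plunger spring all the way up. Leave the other lugs and everything else on the bench where they are.

Things in the scene. Friction and masses are not known exactly. Their poses are not given: they have to be found in the camera images.
- press: Cream C-frame hand press, fixed. Origin on the bench under the punch axis; -x is its front (towards the robot), its column stands at +y. Base plate 20 mm high, x +-50, y -50..90 mm. Steel anvil 46 x 46 mm, flat top at z 60. Column x +-28, y 50..82, to z 170. Overhanging head x +-25, y -22..82, z 120..165 mm, collar to 175. Throat open at front, back and -y side.
- anvil_top (a point): Centre of the anvil's flat top, on the punch axis; axes as the press.
- plunger: Spring plunger, vertical. Origin: centre of the punch's lower face (16 mm across), z 92 mm when up. Travel 26 mm, but it stops after 20 mm on a 12 mm high lug on the anvil. The return spring takes 3 N at the start, rising evenly to about 8 N at the lug; more push goes into the lug. A good crimp clamps it with about 14 N (22 N on the knob): under 8 N is too weak, over 30 N crushes it.
- knob_top (a point): Centre of the flat top (38 mm across) of the red mushroom knob of the plunger, 46 mm across, 215 mm above the bench when up; moves with the plunger.
- stand: Fixed parts stand with a blue top plate 60 x 126 mm (x, y), no rim, top 40 mm above the bench. Origin under its centre. Three lugs in a row along its y, about 42 mm apart, order unknown.
- lug: Copper lug, loose, about 18 g: a block 14 x 12 x 12 mm (x, y, z) centred over the origin, with a flat tongue 12 mm wide, 3 mm thick, from x 7 to 19 mm. Origin: centre of the block's underside; z up. Grip it across its y (12 mm).
- spare_a: Steel-grey lug of the same shape and size, to be left alone.
- spare_b: Black lug of the same shape and size, to be left alone.
- rest: Fixed grey tool rest: plate 120 x 84 x 8 mm (x, y, z) with two cross bars, 12 mm wide, at x -40 and +40 mm, y +-40 mm, tops 24 mm above the bench. The tongs lie across the bars, along its x. Origin under its centre.
- tongs: Self-opening tongs lying flat along x, 67 g. Origin: grip place, between the arms, at the underside (z 0). Orange handles x -60..30 mm, 22 mm high; steel shanks to x 80, 14 high; tips x 78..114, 8 high, 4 thick. Arm at -y is rigid: outer face y -11, inner y -6 mm. Arm at +y swings on a hinge at (-55, 8.5), parallel to the other when the tips are 12 mm apart. Black rear block x -76..-58.
- boss (a point): Black round boss on the outside of the swinging arm, at half height, where one finger presses; the other presses the rigid arm across from it. Grip from above across y, fingertips 4 mm below the underside. Width here: 31 mm free (tips 30 mm apart), 25 mm with a 12 mm lug between the tips; 1 mm here moves the tips 2.9 mm. Spring about 8 N: carry open at 29 mm; hold a lug with about 30 N.
- tongs_tip (a point): Point between the tips for a lug's centre: 105 mm ahead of the tongs' origin, 4 mm above the underside, 6 mm from the solid arm's inner face.
- oil_bottle: Yellow oil bottle with a red cap, 38 mm across, 85 mm high; origin under its centre. Leave alone.
- flux_jar: Amber jar, 44 mm across, 50 mm high; origin under its centre. Leave alone.
- screwdriver: Red screwdriver, 170 mm, lying on the bench. Leave alone.
- spool: Empty black spool, 52 mm across, 36 mm high; origin under its centre. Leave alone.
- wrench: Steel wrench, 140 mm, lying on the bench. Leave alone.
There are look-alikes about, which are no part of the job. What is shaped like the stand but turquoise is not meant. Leave any pink look-alike of the press alone.

How it is judged:
On the way, in this order (a step that is already met when the one before it is completed fails the run):
1. the copper lug is carried by the tongs, clear of the stand (contact force between tongs and lug above 0.5 N and distance of lug from where it was at the start of the episode above 0.03 m and contact force between lug and stand below 0.05 N), for 0.1 s.
2. the lug stands square in the middle of the anvil, let go by the tongs (horizontal distance between lug and anvil_top below 0.006 m and z of lug in the frame of anvil_top between -0.004 and 0.004 m and angle between lug's own z axis and vertical below 0.15 rad and angle between the x axis of lug and the x axis of press, either way round below 0.35 rad and contact force between tongs and lug below 0.05 N), for 0.2 s.
3. with the tongs back on their rest and let go, the punch clamps the lug on the anvil with 8 to 30 N for 0.8 s (horizontal distance between lug and anvil_top below 0.006 m and z of lug in the frame of anvil_top between -0.004 and 0.004 m and angle between lug's own z axis and vertical below 0.15 rad and angle between the x axis of lug and the x axis of press, either way round below 0.35 rad and contact force between plunger and lug above 8 N and horizontal distance between tongs and rest below 0.03 m and contact force between the fingers and tongs below 0.05 N), for 0.8 s.
At the end, for the whole second after the job is handed in: Copper lug upright on the anvil, block within 6 mm of the punch axis, its length within 0.35 rad of the press's front-to-back line; plunger up again (within 2 mm); tongs flat on the bars of their rest, origin within 30 mm of the rest's centre; all at rest (horizontal distance between lug and anvil_top below 0.006 m and z of lug in the frame of anvil_top between -0.004 and 0.004 m and angle between lug's own z axis and vertical below 0.15 rad and angle between the x axis of lug and the x axis of press, either way round below 0.35 rad and z of plunger in the frame of press above 0.09 m and horizontal distance between tongs and rest below 0.03 m and z of tongs in the frame of rest between 0.02 and 0.028 m and angle between tongs's own z axis and vertical below 0.1 rad and linear speed of each of tongs, lug below 0.02 m/s); the robot touches nothing.
It fails at once if the punch crushes the lug (over 30 N) (contact force between plunger and lug above 30 N).
It fails at once if the gripper's fingers touch the copper lug (contact force between the fingers and lug above 0.3 N).
It fails at once if a spare lug is pushed more than 8 mm (distance of any of spare_a, spare_b from where it was at the start of the episode above 0.008 m).
It fails at once if another thing on the bench is pushed more than 20 mm (distance of any of oil_bottle, flux_jar, screwdriver, spool, wrench from where it was at the start of the episode above 0.02 m).
It also fails if it takes over 72 s, if anything falls off the work surface, if the arm or the gripper's body presses on something with over 40 N, if the wrist force passes 120 N, or if a joint passes its speed limit or range.

### The arm

A 7-joint arm with a two-finger parallel gripper is mounted at the origin on the work surface. World frame = base frame: x ahead of the robot, y to its left, z up, the work surface at z = 0. Lengths are in m, angles in rad, forces in N, time in s.
With the tool pointing down it reaches from about 0.4 to 0.85 m from the base axis. Payload 4.5 kg.
Tool frame: the origin (TCP) lies midway between the tips of the shut fingers; the grasp point (between the pads) lies 19 mm behind it; z points along the fingers, y is the line along which they close (so a half turn about z gives the same grasp; the last joint's range is limited). The gripper opens to 88 mm and grips with 3 to 60 N. Pads are 18 mm wide; open, the fingers measure 123 mm over their backs; the gripper's body (75 mm by 187 mm) begins 45 mm behind the grasp point.
Start: joints at [-1.215, 0.689, -0.195, 1.565, 0.157, 0.902, -0.215], TCP at [0.198, 0.593, 0.239] pointing down, gripper open.
Joint ranges: [-3.01, 3.01], [-0.46, 2.08], [-1.47, 1.51], [0.13, 2.56], [-1, 4.14], [0.04, 2.09], [-2.66, 2.66]. Speed limits (rad/s): [2.57, 2.57, 3.14, 3.14, 3.14, 3.14, 3.14].

### API

Orientations are given as a unit quaternion [x, y, z, w].
In Python, from plant import r gives the robot as it stands.
- The arm moves only by the tool move_arm, never from a script. Its argument "targets" is a list that holds one entry, the list of rows, each a list of 7 numbers: the opening, from 0 (shut) to 1 (fully open), then the shift along the tool's x, y, z in mm, then the turn, a rotation vector about the tool's x, y, z in degrees. In form: [[[claw, dx, dy, dz, ax, ay, az], ...]]. A call has 1 to 10 rows; each row is the pose to reach, as a shift and turn from the pose commanded when the call began, along the tool's axes at that moment; what a row does not reach only later rows make up. A row lasts 1/8 s, in which the tool goes at most 62.5 mm and 10.7 degrees, less where a joint would pass 70% of its speed; a pose out of reach is approached as far as the arm can. A call with a gripper value outside its range is refused whole. The fingers move at their own pace and stop on an object; "newtons" is the grip in N (left out, the last holds). Time passes only in rows, so rows that repeat a pose let the fingers close. It gives the time, the measured TCP pose, the force, the opening and the grip force at its end, in the units of the state.
- r.get_state(): the state, without advancing time (a new reading comes with each control period).
- r.snapshot(name): name is "scene" or "top"; returns the picture (420x560x3 uint8, red, green, blue); there is no depth.
- r.camera_info(name): a dict with "fx", "fy", "cx", "cy" (pixels), "R" (3x3) and "t" (3): a world point X has camera coordinates R X + t. Camera axes: x right, y down, z forward; pixel columns grow to the right and rows downward; lengths in m; the calibration is good to about 2 mm. A picture is of the moment at which its call begins. camera_info takes no time and is no camera call.
- r.finish_job(): hands the job in; it is judged then, once.
The state is a dict: "clock": time; "q": joint angles; "qd": joint speeds; "joint_torque": joint torques, N m; "tool_pos": TCP position; "eef_rot": TCP orientation; "contact_force": force on the tool from outside, world axes, zero at the start; "moment": the same for the moment, N m; "opening": opening from 0.0 (shut) to 1.0 (fully open); "finger_force": force on a finger pad.
Only numpy, scipy, OpenCV 4.12 (cv2) and the standard library are available. Lean on these libraries where they do the work, as an engineer would, in place of code of your own. Each camera call takes 0.05 s, during which the arm holds its last target. There are 200 camera calls.

## Working session

There is one attempt and no reset: what is moved stays moved. The work goes in short steps, Python scripts to look and compute and a tool call to move; the robot and the scene stay as the last step left them, time stands still between calls to the robot, and variables do not carry over. Pictures are saved under pics/ and viewed, at most 10 in all, crops included, and the job is handed in when it is done.

Besides the shell and the picture viewer there is one more tool, called after "Emit:" as a command line: name --argument value ..., lists and objects as JSON in quotes. move_arm: Moves the arm, as the interface text tells. Its arguments: {"type":"object","properties":{"targets":{"type":"array","items":{"type":"array","items":{"type":"array","items":{"type":"number"}}}},"newtons":{"type":"number"}},"required":["targets"]}

```bash
mkdir -p pics
python3 - <<'E'
from plant import r
import cv2,numpy as np
a=[r.snapshot(n) for n in("scene","top")]
for n,i in zip(("scene","top"),a): 
    cv2.imwrite(f"pics/{n}0.png",cv2.resize(i[:,:,::-1],(800,600),interpolation=cv2.INTER_CUBIC)); np.save(n+"0",i)
    print(n,r.camera_info(n))
print(r.get_state())
E
```

```text
scene {'fx': 482.1189810080408, 'fy': 482.1189810080408, 'cx': 286.1951639535755, 'cy': 204.25054689473762, 'R': array([[ 0.77911326,  0.62686242,  0.00510211],
       [ 0.37334353, -0.45745151, -0.80706426],
       [-0.50358429,  0.63069931, -0.59044157]]), 't': array([-0.43302663, -0.10092297,  2.02900321])}
top {'fx': 422.6545821151146, 'fy': 422.6545821151146, 'cx': 280.26225920060597, 'cy': 210.86080165364703, 'R': array([[-2.59147151e-02, -9.99655680e-01, -4.11680825e-03],
       [-9.82285898e-01,  2.62285382e-02, -1.85543737e-01],
       [ 1.85587829e-01, -7.64430404e-04, -9.82627383e-01]]), 't': array([-0.00545953,  0.56957144,  1.41796574])}
{'clock': 0.1, 'q': array([-1.21517911,  0.68991099, -0.19451929,  1.56627164,  0.15733075,
        0.90249786, -0.21509014]), 'qd': array([ 6.66006907e-05, -5.05667082e-04, -1.03967403e-03, -3.75298146e-03,
       -1.10739464e-03,  1.80797126e-03,  3.81214169e-05]), 'joint_torque': array([-3.04144691e-03, -5.28508115e+01, -1.27149403e+00, -1.53838921e+01,
       -5.25276270e-02,  1.93588108e-03,  4.41512657e-05]), 'tool_pos': array([0.1975467 , 0.59234149, 0.23797501]), 'eef_rot': array([ 1.60161526e-01,  9.87090456e-01, -8.44482120e-04, -6.20867901e-05]), 'contact_force': array([-0.26065529,  0.10423889,  0.4572153 ]), 'moment': array([ 0.00415465, -0.00373727, -0.04624725]), 'finger_force': 0.0, 'opening': 1.0014302239882706}
```

View pics/top0.png

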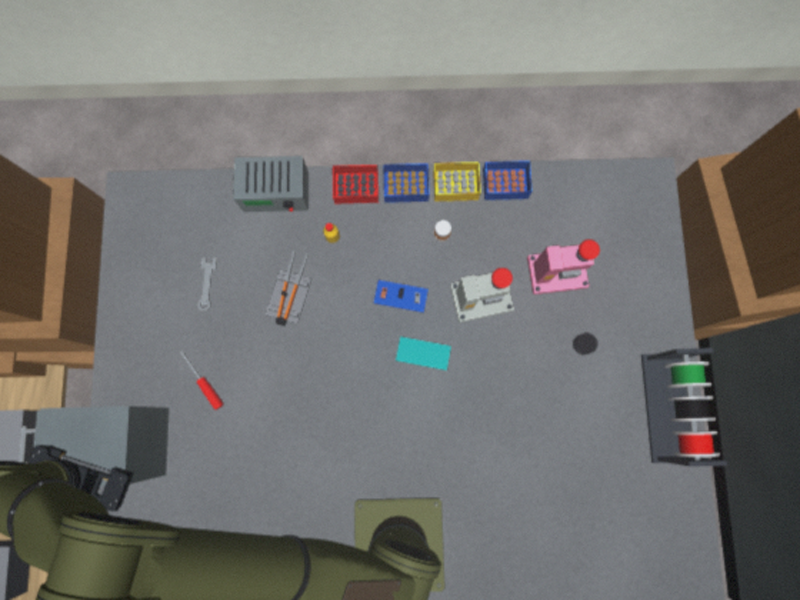

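View pics/scene0.png

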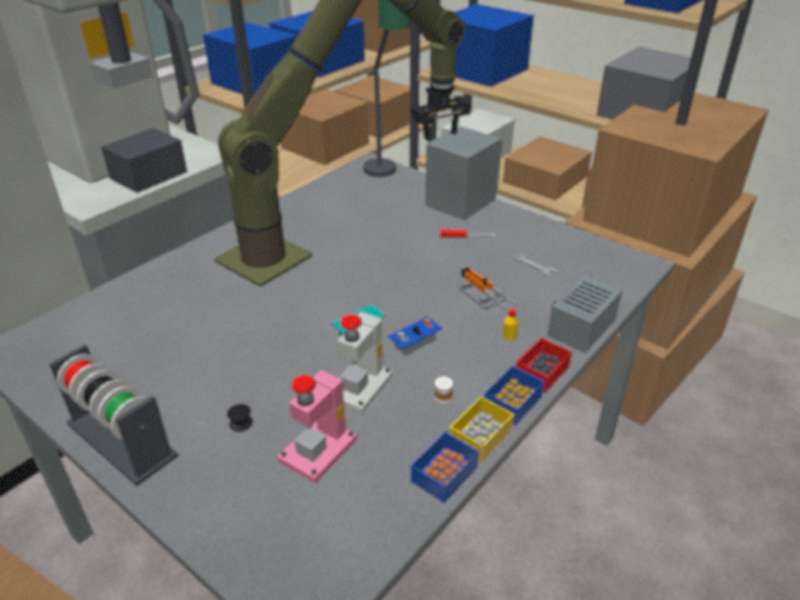

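The top view (800x600) shows orange tongs on the rest at (288,295) with tips up, the blue stand at (400,296) with copper, black and grey lugs (copper on the left, at (384,293)), and the cream press with its knob at (502,278). The scene view shows the same layout. Next I'll make averaged crops for precise measuring.

```bash
cat > h.py <<'E'
from plant import r
import cv2,numpy as np
CI={n:r.camera_info(n) for n in("scene","top")}
def avg(n,k=6): return np.mean([r.snapshot(n).astype(float) for _ in range(k)],0)
def ray(n,u,v):
    c=CI[n]; d=c["R"].T@np.array([(u-c["cx"])/c["fx"],(v-c["cy"])/c["fy"],1]); return -c["R"].T@c["t"],d
def onz(n,u,v,z):
    o,d=ray(n,u,v); return o+d*(z-o[2])/d[2]
def proj(n,X):
    c=CI[n]; p=c["R"]@np.asarray(X,float)+c["t"]; return np.array([c["fx"]*p[0]/p[2]+c["cx"],c["fy"]*p[1]/p[2]+c["cy"]])
def two(a,b):  # triangulate top pixel a, scene pixel b
    (o1,d1),(o2,d2)=ray("top",*a),ray("scene",*b); d1/=np.linalg.norm(d1);d2/=np.linalg.norm(d2)
    s=np.linalg.lstsq(np.c_[d1,-d2],o2-o1,rcond=None)[0]; p,q=o1+s[0]*d1,o2+s[1]*d2
    return (p+q)/2,np.linalg.norm(p-q)
def crop(im,x,y,w,h,k): return cv2.resize(np.clip(im[y:y+h,x:x+w],0,255).astype(np.uint8)[:,:,::-1],None,fx=k,fy=k,interpolation=cv2.INTER_CUBIC)
E
python3 - <<'E'
from h import *
t=avg("top");s=avg("scene");np.save("t",t);np.save("s",s)
A=crop(t,180,168,50,64,8)   # 400x512
B=crop(t,256,182,50,64,8)
cv2.imwrite("pics/c1.png",np.hstack([A,B]))
B=crop(t,312,180,50,50,8);C=crop(s,310,180,50,50,8)
D=np.hstack([B,C]); cv2.imwrite("pics/c2.png",D)
E
```

```text
(no output)
```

View pics/c1.png

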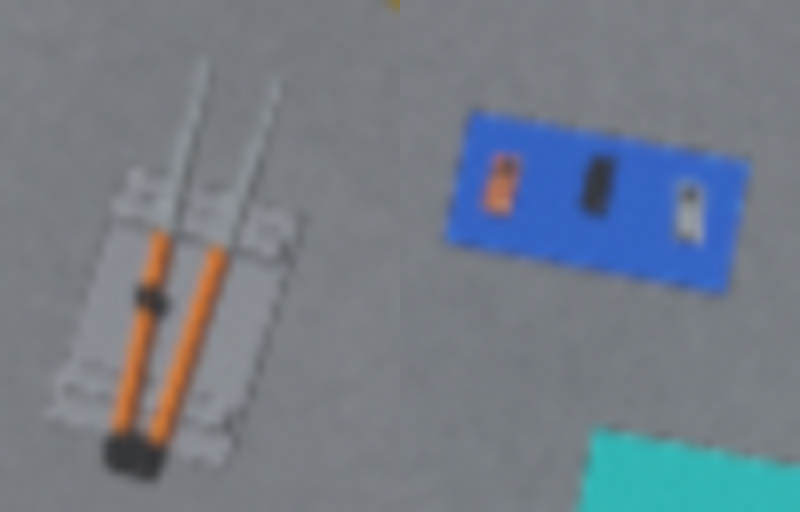

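View pics/c2.png

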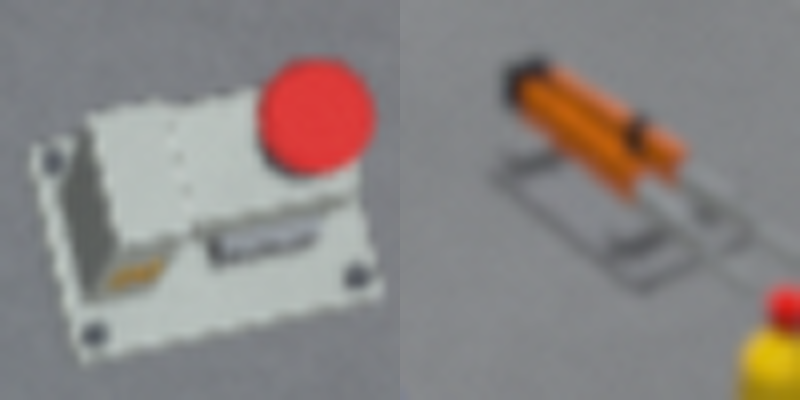

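The crops show the rigid tongs arm on the right, with its handle end at (215,250) in the left panel, and the boss on the left arm. The copper lug is at (500,185) in the right panel with its tongue pointing up. In the press crop the knob centre is at (315,117) and the base screws are at (52,162), (95,333) and (357,277). Now I'll measure.

Run:
```python
from h import *
t=np.load("t.npy");s=np.load("s.npy")
K=4
def up(im,x,y,w,h):
    return cv2.resize(np.clip(im[y:y+h,x:x+w],0,255).astype(np.float32),None,fx=K,fy=K,interpolation=cv2.INTER_CUBIC)
def full(pt,x,y): return (np.asarray(pt)+.5)/K-.5+np.array([x,y])
def big(m):
    n,l,st,c=cv2.connectedComponentsWithStats(m.astype(np.uint8)); o=np.argsort(-st[1:,4])+1
    return [(l==i,c[i],st[i,4]) for i in o[:3]]
dg=lambda a:np.degrees(np.arctan2(a[1],a[0]))
# stand
x,y,w,h=256,182,50,64;U=up(t,x,y,w,h);R,G,B=[U[...,i] for i in range(3)]
m=big((B-R>50)&(B>130)&(G<130))[0][0].astype(np.uint8)
c=max(cv2.findContours(m,0,1)[0],key=cv2.contourArea);b=cv2.boxPoints(cv2.minAreaRect(c))
P=np.array([onz("top",*full(p,x,y),.04) for p in b]);print("stand c",P.mean(0)[:2].round(4),[ (np.linalg.norm(P[i]-P[i-1]).round(4),dg((P[i]-P[i-1])).round(1)) for i in(0,1)])
# copper
hs=big((R-B>25)&(R>110));m=hs[0][0].astype(np.uint8);m=cv2.morphologyEx(m,cv2.MORPH_CLOSE,np.ones((9,9),np.uint8))
c=max(cv2.findContours(m,0,1)[0],key=cv2.contourArea);b=cv2.boxPoints(cv2.minAreaRect(c))
for z in(.04,.052):
  P=np.array([onz("top",*full(p,x,y),z) for p in b]);print("lug top z",z,P[:,:2].round(4).tolist(),"c",P.mean(0).round(4),[ (np.linalg.norm(P[i]-P[i-1]).round(4),dg((P[i]-P[i-1])).round(1)) for i in(0,1)])
# tongs
x,y,w,h=180,168,50,64;U=up(t,x,y,w,h);R,G,B=[U[...,i] for i in range(3)]
for mk,cc,a in big((R-B>60)&(G<R-30)):
    v,u=np.nonzero(mk);Q=np.array([onz("top",*full(p,x,y),.046) for p in np.c_[u,v]])[:,:2]
    mu=Q.mean(0);d=np.linalg.svd(Q-mu,full_matrices=0)[2][0];d*=np.sign(d[0]);pr=(Q-mu)@d
    print("arm",full(cc,x,y).round(1),"mean",mu.round(4),"yaw",dg(d).round(2),"ext",np.percentile(pr,[.5,99.5]).round(4),len(Q))
# press
x,y,w,h=312,180,50,50;U=up(t,x,y,w,h);R,G,B=[U[...,i] for i in range(3)]
m=big((R-G>80))[0];(cu,rr)=cv2.minEnclosingCircle(np.argwhere(m[0])[:,::-1].astype(np.float32))[0:2]
kt=full(m[1],x,y);print("knob top px",kt,full(cu,x,y),"onz .21",onz("top",*kt,.209).round(4),rr/K)
S=up(s,220,205,60,60);m=[q for q in big(S[...,0]-S[...,1]>80)]
for q in m: print("scene red",full(q[1],220,205).round(1),q[2]); 
gr=t.mean(2).astype(np.float32)
sc=[]
for px in((52,162),(95,333),(357,277)):
    u0,v0=px[0]/8+312-.5,px[1]/8+180-.5;ui,vi=int(round(u0)),int(round(v0));W=gr[vi-2:vi+3,ui-2:ui+3];wt=np.clip(W.max()*.85-W,0,None);g=np.mgrid[-2:3,-2:3]
    p=(ui+(wt*g[1]).sum()/wt.sum(),vi+(wt*g[0]).sum()/wt.sum());sc.append(onz("top",*p,.021)[:2])
sc=np.array(sc);print("screws",sc.round(4).tolist(),"mid",((sc[0]+sc[2])/2).round(4),"yaw x",dg(sc[0]-sc[1]),"yaw y-90",dg(sc[1]-sc[2])-90)
```

```text
stand c [ 0.5866 -0.0205] [(np.float64(0.1282), np.float64(77.8)), (np.float64(0.0633), np.float64(-11.4))]
lug top z 0.04 [[0.5855, 0.029], [0.606, 0.0241], [0.6036, 0.0146], [0.583, 0.0195]] c [0.5945 0.0218 0.04  ] [(np.float64(0.0098), np.float64(75.7)), (np.float64(0.0211), np.float64(-13.4))]
lug top z 0.052 [[0.5831, 0.0286], [0.6034, 0.0237], [0.601, 0.0143], [0.5807, 0.0192]] c [0.5921 0.0215 0.052 ] [(np.float64(0.0097), np.float64(75.7)), (np.float64(0.0209), np.float64(-13.4))]
arm [203.  210.8] mean [0.5782 0.2501] yaw -17.67 ext [-0.0438  0.0443] 983
arm [196.2 213.8] mean [0.5679 0.2738] yaw -11.48 ext [-0.0266  0.0271] 567
arm [199.1 200. ] mean [0.617 0.264] yaw -11.04 ext [-0.012  0.012] 236
knob top px [351.09717822 194.10876238] [351.13770676 194.08565617] onz .21 [ 0.5872 -0.2431  0.209 ] 7.199984550476074
scene red [245.1 224.7] 1850
scene red [226.3 262.7] 697
screws [[0.6107, -0.1586], [0.5329, -0.1715], [0.5563, -0.29]] mid [ 0.5835 -0.2243] yaw x 9.413498274828543 yaw y-90 11.180683898676776
```

Run:
```python
from h import *
t=np.load("t.npy");s=np.load("s.npy")
f=lambda n,px,x,y,z:onz(n,px[0]/8+x-.5,px[1]/8+y-.5,z)[:2].round(4)
print("tipR",f("top",(279,80),180,168,.032),"tipL",f("top",(206,62),180,168,.032),"boss",f("top",(152,298),180,168,.04),"handle end R",f("top",(219,250),180,168,.046))
p=proj("scene",[.592,.021,.045]);x,y=int(p[0])-17,int(p[1])-13
print(x,y)
cv2.imwrite("pics/c3.png",np.hstack([crop(t,311-16-24,198,25,25,16),crop(s,x,y,25,25,16)]))
o=np.array([.5952,.2563]);a=np.radians(-17.67);d=np.array([np.cos(a),np.sin(a)]);n=np.array([-d[1],d[0]])
print("pred tipR",o+.114*d-.008*n,"boss",o+.016*n)
```

```text
tipR [0.7013 0.2127] tipL [0.7106 0.2455] boss [0.6014 0.2671] handle end R [0.6209 0.2367]
280 212
pred tipR [0.70139327 0.21407454] boss [0.60005655 0.27154513]
```

View pics/c3.png

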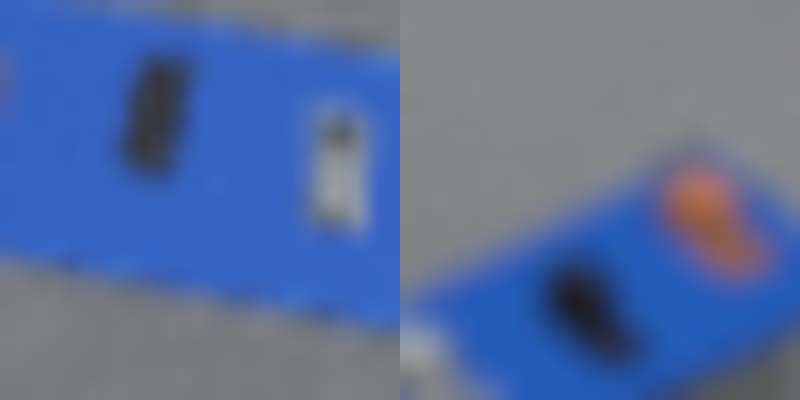

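The right panel (scene) shows the copper block at (700,205) with its tongue running to (745,265), so the tongue points to +x. I'll refine the lug pose from its non-blue footprint.

Run:
```python
from h import *
from scipy.ndimage import map_coordinates as mc
t=np.load("t.npy");s=np.load("s.npy")
def prof(n,im,P,ax,L,z,wid):
    out=[]
    for a in L:
        v=[]
        for b in wid:
            X=P+a*ax+b*np.array([-ax[1],ax[0],0]);u,w=proj(n,[X[0],X[1],z]);v.append([mc(im[...,i],[[w],[u]],order=1)[0] for i in range(3)])
        v=np.mean(v,0);out.append(int(v[2]-v[0]))
    return out
P=np.array([.5935,.0215,0]);
for yaw in(-11.5,-13.4):
    a=np.radians(yaw);ax=np.array([np.cos(a),np.sin(a),0]);ay=np.array([-ax[1],ax[0],0])
    for n,im in(("top",t),("scene",s)):
        print(n,"long",list(zip(range(-22,23,2),prof(n,im,P,ax,np.arange(-22,23,2)*1e-3,.043,[-.003,0,.003]))))
        print(n,"lat",[list(zip(range(-14,15,2),prof(n,im,P+o*ax,ay,np.arange(-14,15,2)*1e-3,.043,[-.003,0,.003]))) for o in(-.006,.006)])
```

```text
top long [(-22, 140), (-20, 139), (-18, 136), (-16, 121), (-14, 91), (-12, 37), (-10, -10), (-8, -50), (-6, -65), (-4, -71), (-2, -71), (0, -69), (2, -59), (4, -49), (6, -35), (8, -24), (10, -14), (12, 6), (14, 36), (16, 81), (18, 123), (20, 134), (22, 140)]
top lat [[(-14, 140), (-12, 138), (-10, 123), (-8, 93), (-6, 34), (-4, -26), (-2, -53), (0, -68), (2, -63), (4, -37), (6, 15), (8, 66), (10, 111), (12, 129), (14, 138)], [(-14, 140), (-12, 135), (-10, 117), (-8, 78), (-6, 21), (-4, -16), (-2, -41), (0, -49), (2, -48), (4, -8), (6, 41), (8, 91), (10, 121), (12, 135), (14, 136)]]
scene long [(-22, 43), (-20, 52), (-18, 55), (-16, 49), (-14, 34), (-12, 11), (-10, -10), (-8, -28), (-6, -42), (-4, -49), (-2, -50), (0, -49), (2, -47), (4, -45), (6, -41), (8, -37), (10, -33), (12, -24), (14, -10), (16, 7), (18, 30), (20, 58), (22, 87)]
scene lat [[(-14, 141), (-12, 131), (-10, 114), (-8, 90), (-6, 57), (-4, 21), (-2, -13), (0, -43), (2, -66), (4, -77), (6, -79), (8, -68), (10, -49), (12, -24), (14, 2)], [(-14, 131), (-12, 111), (-10, 86), (-8, 54), (-6, 19), (-4, -13), (-2, -38), (0, -5
[... 545 characters left out ...]
), (-6, 26), (-4, -14), (-2, -40), (0, -48), (2, -49), (4, -12), (6, 37), (8, 87), (10, 120), (12, 134), (14, 137)]]
scene long [(-22, 41), (-20, 49), (-18, 51), (-16, 44), (-14, 28), (-12, 6), (-10, -15), (-8, -32), (-6, -44), (-4, -50), (-2, -50), (0, -49), (2, -46), (4, -44), (6, -40), (8, -37), (10, -33), (12, -25), (14, -11), (16, 6), (18, 29), (20, 56), (22, 85)]
scene lat [[(-14, 140), (-12, 131), (-10, 113), (-8, 88), (-6, 54), (-4, 19), (-2, -16), (0, -45), (2, -68), (4, -78), (6, -79), (8, -66), (10, -46), (12, -19), (14, 8)], [(-14, 132), (-12, 114), (-10, 89), (-8, 58), (-6, 23), (-4, -10), (-2, -36), (0, -52), (2, -50), (4, -35), (6, -11), (8, 20), (10, 53), (12, 77), (14, 91)]]
```

```bash
cat >> h.py <<'E'
from scipy.spatial.transform import Rotation as Ro
def yawq(yaw): # tool down, tool y at world yaw+90
    a=np.radians(yaw);y=np.array([-np.sin(a),np.cos(a),0]);z=np.array([0,0,-1.]);return Ro.from_matrix(np.c_[np.cross(y,z),y,z])
def go(x,y,z,yaw,base=None):
    s=r.get_state();p=s["tool_pos"];R=Ro.from_quat(s["eef_rot"]);
    if base is not None: p,R=np.array(base[:3]),yawq(base[3])
    d=R.inv().apply(np.array([x,y,z])-p)*1e3;w=(R.inv()*yawq(yaw)).as_rotvec(degrees=True)
    print("t%.2f"%s["clock"],"shift",d.round(1),"turn",w.round(2))
def tcp(ox,oy,zu,yaw,w=25): # tongs origin+underside -> TCP
    a=np.radians(yaw);return np.array([ox-np.sin(a)*(w/2-11)*1e-3,oy+np.cos(a)*(w/2-11)*1e-3,zu-.004])
def orig(px,py,yaw): a=np.radians(yaw);return px-.105*np.cos(a),py-.105*np.sin(a)
E
python3 - <<'E'
from h import *
go(*tcp(.5952,.2553,.024,-17.7,31)+[0,0,.1],-17.7)
E
```

```text
t0.70 shift [-483.9 -190.1  118.7] turn [ 0.01 -0.   -0.73]
```

Emit:
move_arm --targets '[[[0.8,-484,-190,60,0,0,-0.7],[0.8,-484,-190,100,0,0,-0.7],[0.8,-484,-190,100,0,0,-0.7],[0.8,-484,-190,100,0,0,-0.7],[0.8,-484,-190,100,0,0,-0.7],[0.8,-484,-190,100,0,0,-0.7],[0.8,-484,-190,100,0,0,-0.7],[0.8,-484,-190,100,0,0,-0.7],[0.8,-484,-190,119,0,0,-0.7],[0.8,-484,-190,119,0,0,-0.7]]]' --newtons 30

```text
clock: 1.95
tool_pos: [0.5978, 0.2555, 0.1176]
eef_rot: [0.157, 0.988, -0.002, -0.001]
contact_force: [-0.6, 0.1, -0.0]
opening: 0.801
finger_force: 0.0
```

Run:
```python
from h import *
go(*tcp(.5952,.2553,.024,-17.7,31),-17.7)
print(r.get_state()["tool_pos"])
```

```text
t1.95 shift [ 2.3  3.9 97.6] turn [-0.22 -0.05 -0.35]
[0.59778474 0.25550801 0.11763379]
```

Emit:
move_arm --targets '[[[0.8,0,0,50,0,0,0],[0.6,0,0,70,0,0,0],[0.6,0,0,70,0,0,0]]]'

```text
clock: 2.33
tool_pos: [0.5951, 0.2606, 0.049]
eef_rot: [0.153, 0.988, -0.0, -0.001]
contact_force: [0.5, -0.2, 0.5]
opening: 0.608
finger_force: 0.0
```

Run:
```python
from h import *
go(*tcp(.5952,.2553,.024,-17.7,31),-17.7)
print(r.get_state()["tool_pos"])
```

```text
t2.33 shift [-1.8 -0.5 29. ] turn [-0.08 -0.14  0.07]
[0.59508308 0.26058352 0.04900948]
```

Emit:
move_arm --targets '[[[0.55,0,0,29,0,0,0],[0.5,0,0,29,0,0,0],[0.4,0,0,29,0,0,0],[0.33,0,0,29,0,0,0],[0.33,0,0,29,0,0,0],[0.33,0,0,29,0,0,0]]]'

```text
clock: 3.08
tool_pos: [0.5977, 0.2601, 0.0225]
eef_rot: [0.154, 0.988, 0.001, 0.001]
contact_force: [-1.1, -0.6, 6.4]
opening: 0.335
finger_force: 10.3
```

Run:
```python
from h import *
st=r.get_state();print(st["tool_pos"],st["opening"]*88,st["finger_force"],st["contact_force"])
```

```text
[0.59773393 0.26007815 0.02248244] 29.506228856337117 10.326291932724416 [-1.10870301 -0.56747306  6.43922365]
```

Emit:
move_arm --targets '[[[0.33,0,0,-10,0,0,0],[0.33,0,0,-40,0,0,0],[0.33,0,0,-70,0,0,0],[0.33,0,0,-80,0,0,0],[0.33,0,0,-80,0,0,0]]]'

```text
clock: 3.7
tool_pos: [0.597, 0.2596, 0.1012]
eef_rot: [0.154, 0.988, 0.0, 0.0]
contact_force: [-0.5, 0.2, -0.9]
opening: 0.33
finger_force: 8.0
```

Run:
```python
from h import *
st=r.get_state();print(st["tool_pos"],st["opening"]*88,st["finger_force"],st["contact_force"],st["moment"])
t=avg("top",4);s=avg("scene",4);np.save("t2",t);np.save("s2",s)
p=proj("scene",[.66,.235,.1]);
cv2.imwrite("pics/c4.png",np.hstack([crop(t,175,150,60,66,6),crop(s,int(p[0])-33,int(p[1])-33,66,66,6)]));print(p)
```

```text
[0.59695672 0.25964692 0.10119686] 29.026100313235865 8.026338595664129 [-0.51042495  0.17725579 -0.93335127] [ 0.07001266 -0.06401219  0.04236281]
[348.02183694 192.71630487]
```

View pics/c4.png

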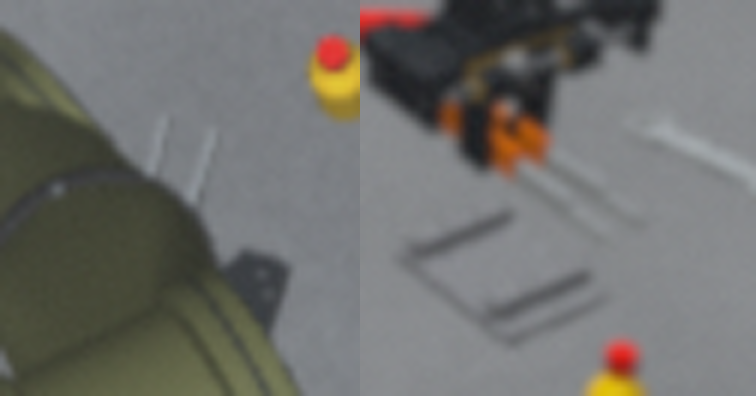

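The tongs are held level. In the top panel the tips are at (213,130) (rigid) and (166,119). In the scene panel they are at (605,238) (rigid) and (643,222). I'll triangulate them.

Run:
```python
from h import *
T=lambda p:(175+p[0]/6-.5,150+p[1]/6-.5); S=lambda p:(315+(p[0]-360)/6-.5,159+p[1]/6-.5)
print("R",two(T((213,130)),S((605,238))),"L",two(T((166,119)),S((643,222))))
print("R z.111",onz("top",*T((213,130)),.111),onz("top",*T((166,119)),.111))
st=r.get_state();R=Ro.from_quat(st["eef_rot"]).as_matrix();y=R[:,1];yaw=np.degrees(np.arctan2(-y[0],y[1]));print("yaw",yaw)
a=np.radians(yaw);d=np.array([np.cos(a),np.sin(a)]);n=np.array([-d[1],d[0]])
o=st["tool_pos"][:2]-.0035*n;print("pred R",o+.114*d-.008*n,"L inner y",o+.114*d+.02*n, "origin",o)
# shank line in top: brightness ridge of rigid arm, rows
t=np.load("t2.npy").mean(2)
for v in range(172,183):
    row=t[v,200:216];print(v,row.round(0).astype(int).tolist())
```

```text
R (array([0.70358952, 0.21591881, 0.10548512]), np.float64(0.00058499440404525)) L (array([0.71185958, 0.24365223, 0.10541889]), np.float64(0.0019624287874659657))
R z.111 [0.70220946 0.21518845 0.111     ] [0.70940968 0.24192507 0.111     ]
yaw -17.728922703834073
pred R [0.70148926 0.21387896] L inner y [0.71001565 0.24054918] origin [0.59533947 0.25621361]
172 [136, 144, 130, 124, 127, 127, 127, 127, 129, 137, 141, 124, 128, 130, 128, 126]
173 [136, 144, 121, 124, 125, 127, 126, 127, 129, 140, 141, 122, 129, 130, 128, 125]
174 [136, 141, 119, 126, 125, 125, 125, 126, 132, 145, 136, 123, 128, 130, 126, 125]
175 [138, 139, 121, 126, 128, 125, 125, 128, 135, 143, 124, 124, 126, 127, 125, 125]
176 [142, 132, 122, 126, 128, 128, 126, 130, 139, 141, 121, 126, 128, 127, 127, 127]
177 [141, 124, 123, 128, 129, 129, 128, 133, 141, 134, 124, 125, 128, 128, 130, 129]
178 [136, 118, 126, 128, 128, 129, 129, 136, 142, 124, 125, 128, 128, 129, 128, 129]
179 [103, 107, 124, 127, 129, 126, 129, 139, 142, 121, 124, 129, 127, 127, 128, 127]
180 [69, 81, 101, 116, 126, 127, 134, 144, 135, 122, 127, 129, 127, 125, 128, 129]
181 [58, 62, 72, 94, 113, 128, 138, 144, 122, 122, 126, 126, 128, 126, 127, 130]
182 [59, 59, 60, 70, 87, 116, 140, 140, 111, 121, 126, 128, 128, 126, 128, 129]
```

Run:
```python
from h import *
o=orig(.5885,.0218,-12.3);print(o);go(*tcp(*o,.104,-12.3,25),-12.3)
```

```text
(np.float64(0.48591021468429735), np.float64(0.04416819055887254))
t4.10 shift [ 3.980e+01 -2.373e+02  2.000e-01] turn [-0.03 -0.05 -5.43]
```

Emit:
move_arm --targets '[[[0.33,55,0,0,0,0,0],[0.33,70,-55,0,0,0,-2],[0.33,60,-115,0,0,0,-4],[0.33,50,-175,0,0,0,-5.4],[0.33,40,-237,0,0,0,-5.4],[0.33,40,-237,0,0,0,-5.4],[0.33,40,-237,0,0,0,-5.4],[0.33,40,-237,0,0,0,-5.4]]]'

```text
clock: 5.1
tool_pos: [0.487, 0.0483, 0.1008]
eef_rot: [0.106, 0.994, 0.001, 0.0]
contact_force: [0.9, 0.6, -0.5]
opening: 0.331
finger_force: 8.0
```

Run:
```python
from h import *
st=r.get_state();print(st["tool_pos"],st["opening"]*88,st["contact_force"])
o=orig(.5885,.0218,-12.3);go(*tcp(*o,.044,-12.3,25),-12.3)
t=avg("top",4);s=avg("scene",4);np.save("t3",t)
p=proj("scene",[.58,.02,.07]);q=proj("top",[.59,.02,.07])
cv2.imwrite("pics/c5.png",np.hstack([crop(t,int(q[0])-20,int(q[1])-20,40,40,10),crop(s,int(p[0])-20,int(p[1])-20,40,40,10)]));print(p,q)
```

```text
[0.48704374 0.04829532 0.10076118] 29.137393546082045 [ 0.92259676  0.61878419 -0.46946897]
t5.10 shift [ 0.3 -2.9 60.8] turn [0.11 0.04 0.13]
[295.1571586  218.35469684] [268.37347753 204.35849374]
```

View pics/c5.png

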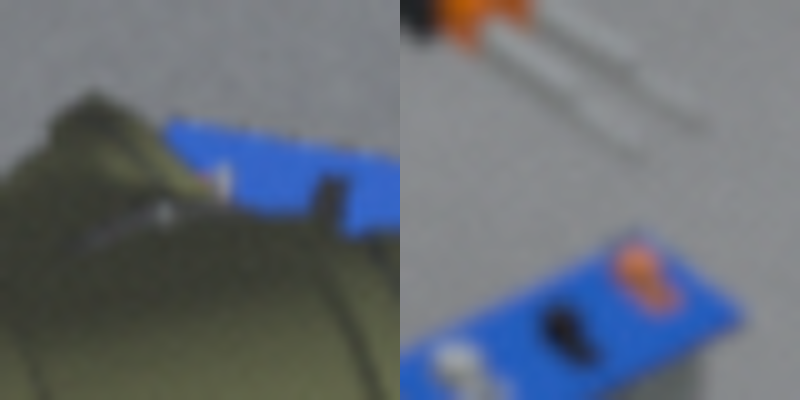

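The rigid tip end shows at (228,163) in the top panel and (640,157) in the scene panel, and the copper lug below it is untouched. I'll check the predicted tip position against these.

Run:
```python
from h import *
st=r.get_state();y=Ro.from_quat(st["eef_rot"]).as_matrix()[:,1];yaw=np.degrees(np.arctan2(-y[0],y[1]));a=np.radians(yaw);d=np.array([np.cos(a),np.sin(a)]);n=np.array([-d[1],d[0]])
p=st["tool_pos"];print(p,yaw);o=p[:2]-.0035*n
R=o+.114*d-.008*n;L=o+.114*d+.020*n
for z in(.0015,.004):
  print([((proj("scene",[*X,p[2]+z+h])-[275,198]+.5)*10+[400,0]).round() for X in(R,L) for h in(0,.008)],((proj("top",[*R,p[2]+z+.008])-[248,184]+.5)*10).round())
print(two((270.3,199.8),(298.5,213.2)),"pred R",R)
o=orig(.5885,.0218,-12.3);go(*tcp(*o,.044,-12.3,25),-12.3)
```

```text
[0.48641794 0.04637362 0.10068548] -12.305260378088025
[array([627., 165.]), array([627., 147.]), array([688., 135.]), array([689., 117.])] [232. 168.]
[array([627., 159.]), array([627., 141.]), array([688., 129.]), array([689., 111.])] [232. 167.]
(array([0.59867867, 0.01272977, 0.1060224 ]), np.float64(0.0015569798852483495)) pred R [0.59534802 0.01084213]
t5.50 shift [ 0.  -0.8 60.7] turn [ 0.   -0.   -0.01]
```

Emit:
move_arm --targets '[[[0.33,1,-1.5,30,0,0,0],[0.33,1,-1.5,50,0,0,0],[0.33,1,-1.5,60.5,0,0,0],[0.33,1,-1.5,60.5,0,0,0],[0.33,1,-1.5,60.5,0,0,0],[0.33,1,-1.5,60.5,0,0,0]]]'

```text
clock: 6.25
tool_pos: [0.4856, 0.0449, 0.0408]
eef_rot: [0.108, 0.994, 0.0, 0.001]
contact_force: [0.8, 0.5, -0.8]
opening: 0.33
finger_force: 8.0
```

Run:
```python
from h import *
st=r.get_state();print(st["tool_pos"],st["opening"]*88,st["contact_force"],st["finger_force"])
o=orig(.5885,.0218,-12.3);go(*tcp(*o,.044,-12.3,25),-12.3)
s=avg("scene",4);p=proj("scene",[.58,.02,.05])
cv2.imwrite("pics/c6.png",crop(s,int(p[0])-18,int(p[1])-18,36,36,16))
```

```text
[0.48558471 0.04488217 0.04084996] 29.00192578967389 [ 0.77705201  0.49319135 -0.79614671] 7.993057742714882
t6.25 shift [-0.5  0.9  0.9] turn [ 0.04  0.06 -0.05]
```

View pics/c6.png

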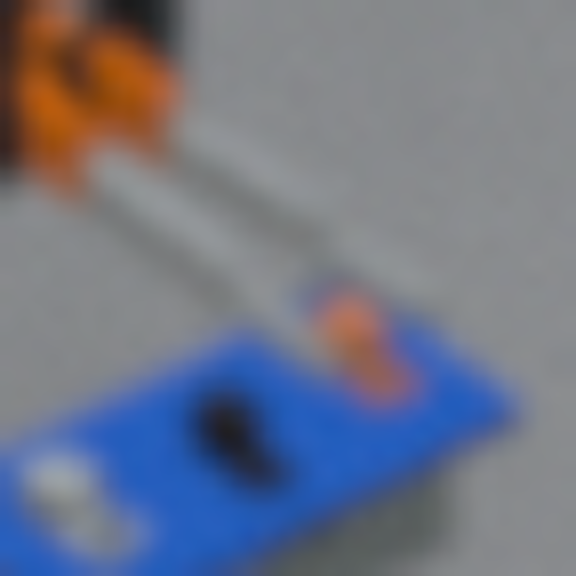

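The picture shows the lug at (360,345), between the rigid tip (near side) and the swinging tip. Closing now.

Emit:
move_arm --targets '[[[0.3,0,0,0,0,0,0],[0.27,0,0,0,0,0,0],[0.22,0,0,0,0,0,0],[0.2,0,0,0,0,0,0],[0.2,0,0,0,0,0,0]]]' --newtons 30

```text
clock: 7.08
tool_pos: [0.4852, 0.0449, 0.0402]
eef_rot: [0.107, 0.994, 0.0, 0.0]
contact_force: [-0.3, 0.3, 0.2]
opening: 0.276
finger_force: 30.0
```

Run:
```python
from h import *
st=r.get_state();print(st["tool_pos"],st["opening"]*88,st["contact_force"],st["finger_force"])
```

```text
[0.48516829 0.04486607 0.04020845] 24.27868220190617 [-0.25951923  0.29659845  0.21496183] 29.999420642852783
```

Emit:
move_arm --targets '[[[0.2,0,0,-15,0,0,0],[0.2,0,0,-40,0,0,0],[0.2,0,0,-70,0,0,0],[0.2,0,0,-80,0,0,0],[0.2,0,0,-80,0,0,0]]]'

```text
clock: 7.7
tool_pos: [0.4853, 0.0447, 0.1203]
eef_rot: [0.108, 0.994, 0.0, 0.0]
contact_force: [-0.8, 1.0, -1.3]
opening: 0.274
finger_force: 30.0
```

Run:
```python
from h import *
st=r.get_state();print(st["tool_pos"],st["opening"]*88,st["contact_force"],st["finger_force"])
go(.4833-.09*.983,-.2615-.09*.182,.12,10.5,base=(*st["tool_pos"],-12.3))
```

```text
[0.48534015 0.04473023 0.1203448 ] 24.128252638523467 [-0.8203838   1.0033704  -1.34301705] 29.999985974282026
t7.70 shift [ 1.970e+01 -3.345e+02  3.000e-01] turn [  0.    0.  -22.8]
```

Emit:
move_arm --targets '[[[0.2,3,-30,0,0,0,-2],[0.2,6,-75,0,0,0,-6],[0.2,9,-120,0,0,0,-9],[0.2,11,-165,0,0,0,-13],[0.2,13,-210,0,0,0,-16],[0.2,15,-255,0,0,0,-19],[0.2,17,-300,0,0,0,-22],[0.2,20,-330,0,0,0,-22.8],[0.2,20,-335,0,0,0,-22.8],[0.2,20,-335,0,0,0,-22.8]]]'

```text
clock: 8.95
tool_pos: [0.3941, -0.2771, 0.1195]
eef_rot: [-0.091, 0.996, 0.001, -0.0]
contact_force: [0.3, 0.2, -0.5]
opening: 0.278
finger_force: 30.0
```

Run:
```python
from h import *
st=r.get_state();print(st["tool_pos"],st["opening"]*88,st["contact_force"],st["finger_force"])
go(.4833-.09*.983,-.2615-.09*.182,.066,10.5)
t=avg("top",4);s=avg("scene",4);np.save("t4",t);np.save("s4",s)
q=proj("top",[.5,-.26,.12]);p=proj("scene",[.52,-.255,.12])
T=(int(q[0])-25,int(q[1])-25);S=(int(p[0])-25,int(p[1])-25);print(T,S)
cv2.imwrite("pics/c7.png",np.hstack([crop(t,*T,50,50,8),crop(s,*S,50,50,8)]))
```

```text
[ 0.39410892 -0.27714509  0.11949991] 24.433863369072824 [ 0.31763412  0.16567339 -0.47271621] 30.000184681266546
t8.95 shift [-0.6 -0.9 53.5] turn [ 0.1  -0.01 -0.02]
(328, 200) (202, 214)
```

View pics/c7.png

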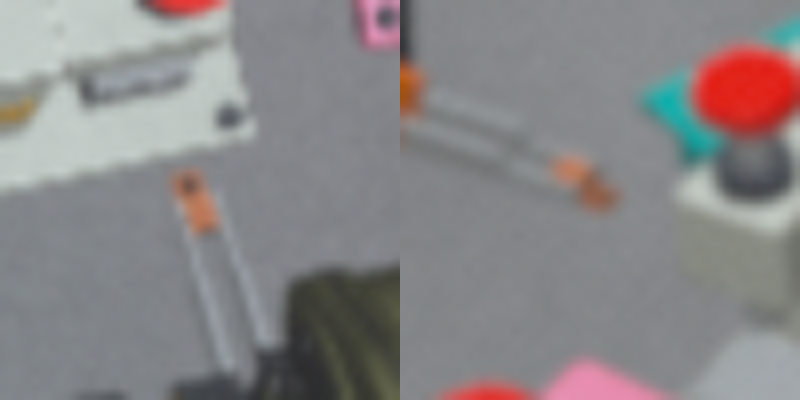

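The lug sits squarely between the tips: block at (205,215), tongue end at (187,170) in the top panel. I'll measure it relative to the TCP.

Run:
```python
from h import *
t=np.load("t4.npy")
f=lambda px,z:onz("top",px[0]/8+328-.5,px[1]/8+200-.5,z)[:2]
st=r.get_state();print(st["tool_pos"]);p=st["tool_pos"][:2];y=Ro.from_quat(st["eef_rot"]).as_matrix()[:2,1];n=y/np.hypot(*y);d=np.array([n[1],-n[0]])
print("yaw",np.degrees(np.arctan2(d[1],d[0])))
# copper-weighted mask
x0,y0=343,216;U=cv2.resize(t[y0:y0+18,x0:x0+18].astype(np.float32),None,fx=4,fy=4,interpolation=cv2.INTER_CUBIC);m=((U[...,0]-U[...,2])>18)
c=max(cv2.findContours(m.astype(np.uint8),0,1)[0],key=cv2.contourArea);Q=np.array([onz("top",*((k+.5)/4-.5+[x0,y0]),.122)[:2]-p for k in c[:,0]])
al,la=Q@d,Q@n;print("along",al.min(),al.max(),"lat",la.min(),la.max(),"len",np.ptp(al),"yaw PCA",[np.degrees(np.arctan2(*(np.linalg.svd(Q-Q.mean(0))[2][0][::-1])))])
for px in((204,233),(187,170)): 
    q=f(px,.121)-p;print(q@d,q@n)
```

```text
[ 0.39427423 -0.27759361  0.12025231]
yaw 10.530941589543133
along 0.09745993369494377 0.12569913672565697 lat -0.006399619956063853 0.010739346105478779 len 0.0282392030307132 yaw PCA [np.float64(-160.79323469928028)]
0.09828719451465379 0.001627189182300013
0.12524769417442658 0.0021992840470482777
```

Run:
```python
from h import *
go(.4836,-.2643,.066,10.5);go(.4836,-.2643,.0603,10.5)
```

```text
t9.35 shift [-90.2  -3.3  54.3] turn [0.01 0.   0.03]
t9.35 shift [-90.2  -3.3  60. ] turn [0.01 0.   0.03]
```

Emit:
move_arm --targets '[[[0.2,0,-3,25,0,0,0],[0.2,0,-3,54,0,0,0],[0.2,0,-3,54,0,0,0],[0.2,-25,-3,54,0,0,0],[0.2,-50,-3,54,0,0,0],[0.2,-75,-3,54,0,0,0],[0.2,-90,-3,54,0,0,0],[0.2,-90,-3,54,0,0,0],[0.2,-90,-3,54,0,0,0]]]'

```text
clock: 10.48
tool_pos: [0.4816, -0.2652, 0.0662]
eef_rot: [-0.091, 0.996, -0.0, -0.001]
contact_force: [-1.0, -0.3, -0.9]
opening: 0.271
finger_force: 30.0
```

Run:
```python
from h import *
st=r.get_state();print(st["tool_pos"],st["opening"]*88,st["contact_force"],st["finger_force"])
go(.4836,-.2643,.0603,10.5)
t=avg("top",4);s=avg("scene",4);np.save("t5",t);np.save("s5",s)
go(.4836,-.2643,.0603,10.5)
p=proj("scene",[.57,-.24,.08]);S=(int(p[0])-25,int(p[1])-20);q=proj("top",[.55,-.25,.08]);T=(int(q[0])-20,int(q[1])-25);print(S,T)
cv2.imwrite("pics/c8.png",np.hstack([crop(t,*T,40,50,10),crop(s,*S,40,50,10)]))
```

```text
[ 0.48160044 -0.26522526  0.06624901] 23.83088312389576 [-0.96229031 -0.31177082 -0.92747781] 30.000006146728992
t10.47 shift [-2.1  0.5  5.9] turn [-0.   -0.11 -0.07]
t10.88 shift [-0.8  0.4  5.9] turn [ 0.   -0.01 -0.04]
(217, 233) (327, 188)
```

View pics/c8.png

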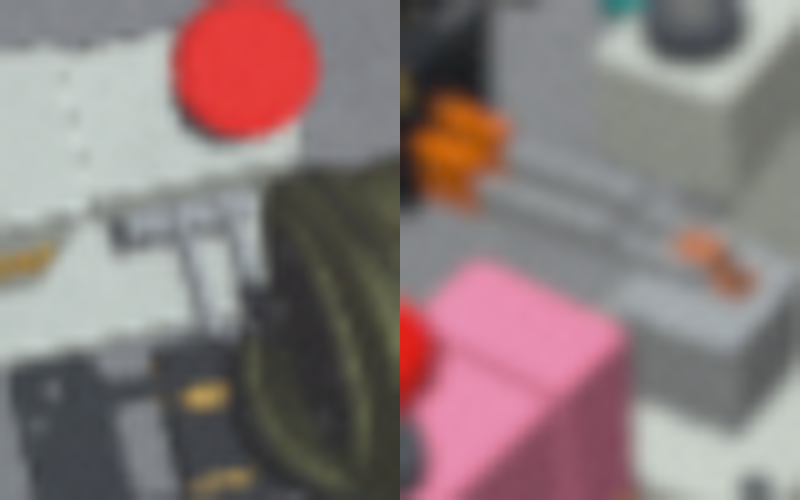

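The scene panel shows the lug over the anvil, block at (700,247) and tongue at (735,280), with the anvil's top corners near (615,300) and (735,360). I'll check this against projections.

Run:
```python
from h import *
s=np.load("s5.npy")
pp=lambda X:((proj("scene",X)-[217,233]+.5)*10+[400,0]).round()
a=np.radians(10.5);d=np.array([np.cos(a),np.sin(a)]);n=np.array([-d[1],d[0]]);A=np.array([.5872,-.2435])
for i,j in((-1,-1),(1,-1),(1,1),(-1,1)): print("anvil corner",i,j,pp([*(A+.023*(i*d+j*n)),.06]))
b=.0663
print("if centred: block top corners",[pp([*(A+.007*i*d+.006*j*n),b+.012]) for i,j in((-1,-1),(1,-1),(1,1),(-1,1))])
print("tongue end",[pp([*(A+.019*d+.006*j*n),b+.003]) for j in(-1,1)])
U=crop(s,217,233,40,50,10).astype(int);m=((U[...,2]-U[...,0])>35)&(U[...,2]>120);m[:, :200]=0;m[330:]=0
k,l,st,c=cv2.connectedComponentsWithStats(m.astype(np.uint8));print([(st[i].tolist(),c[i].round()) for i in range(1,k) if st[i,4]>100])
```

```text
anvil corner -1 -1 [598. 303.]
anvil corner 1 -1 [721. 351.]
anvil corner 1 1 [797. 264.]
anvil corner -1 1 [675. 218.]
if centred: block top corners [array([666., 245.]), array([704., 259.]), array([724., 237.]), array([687., 223.])]
tongue end [array([737., 293.]), array([757., 270.])]
[([275, 228, 76, 67, 2564], array([312., 260.])), ([200, 316, 22, 14, 188], array([208., 324.]))]
```

Emit:
move_arm --targets '[[[0.2,-2,0,3,0,0,0],[0.2,-2,0,6,0,0,0],[0.2,-2,0,6,0,0,0],[0.2,-2,0,6,0,0,0]]]'

```text
clock: 11.38
tool_pos: [0.4852, -0.2643, 0.0602]
eef_rot: [-0.091, 0.996, 0.0, 0.0]
contact_force: [0.7, 0.1, 0.2]
opening: 0.281
finger_force: 30.0
```

Run:
```python
from h import *
st=r.get_state();print(st["tool_pos"],st["opening"]*88,st["contact_force"],st["finger_force"])
go(.4836,-.2643,.0603,10.5)
```

```text
[ 0.48521562 -0.26429323  0.06021103] 24.722363649577133 [0.70966283 0.09654033 0.18283327] 29.999729208648205
t11.38 shift [ 1.6  0.3 -0.1] turn [ 0.01  0.02 -0.03]
```

Emit:
move_arm --targets '[[[0.2,0,0,0.5,0,0,0],[0.29,0,0,0.5,0,0,0],[0.3,0,0,0.5,0,0,0],[0.32,0,0,0.5,0,0,0],[0.335,0,0,0.5,0,0,0],[0.335,0,0,0.5,0,0,0],[0.335,0,0,0.5,0,0,0]]]'

```text
clock: 12.25
tool_pos: [0.485, -0.2644, 0.0597]
eef_rot: [-0.091, 0.996, 0.0, 0.0]
contact_force: [-0.0, -0.1, -0.7]
opening: 0.333
finger_force: 7.9
```

Run:
```python
from h import *
st=r.get_state();print(st["tool_pos"],st["opening"]*88,st["contact_force"],st["finger_force"])
s=avg("scene",6);np.save("s6",s)
cv2.imwrite("pics/c9.png",crop(s,217,233,40,50,12))
U=crop(s,217,233,40,50,10).astype(int);m=((U[...,2]-U[...,0])>35)&(U[...,2]>120);m[:, :200]=0;m[330:]=0
k,l,q,c=cv2.connectedComponentsWithStats(m.astype(np.uint8));print([(q[i].tolist(),c[i].round()) for i in range(1,k) if q[i,4]>100])
pp=lambda X:((proj("scene",X)-[217,233]+.5)*12).round()
a=np.radians(10.5);d=np.array([np.cos(a),np.sin(a)]);n=np.array([-d[1],d[0]]);A=np.array([.5872,-.2435]);b=.06
print([pp([*(A+.023*(i*d+j*n)),.06]) for i,j in((-1,-1),(1,-1),(1,1),(-1,1))])
print([pp([*(A+.007*i*d+.006*j*n),b+.012]) for i,j in((-1,-1),(1,-1),(1,1),(-1,1))],[pp([*(A+.019*d+.006*j*n),b+.003]) for j in(-1,1)])
```

```text
[ 0.48503724 -0.26439776  0.05970169] 29.325796855793936 [-0.04788789 -0.05191041 -0.6960045 ] 7.857090710895136
[([283, 242, 76, 66, 2907], array([318., 275.])), ([200, 316, 22, 14, 187], array([207., 324.]))]
[array([238., 364.]), array([385., 422.]), array([476., 317.]), array([331., 261.])]
[array([321., 312.]), array([366., 329.]), array([390., 302.]), array([345., 285.])] [array([406., 369.]), array([429., 342.])]
```

View pics/c9.png

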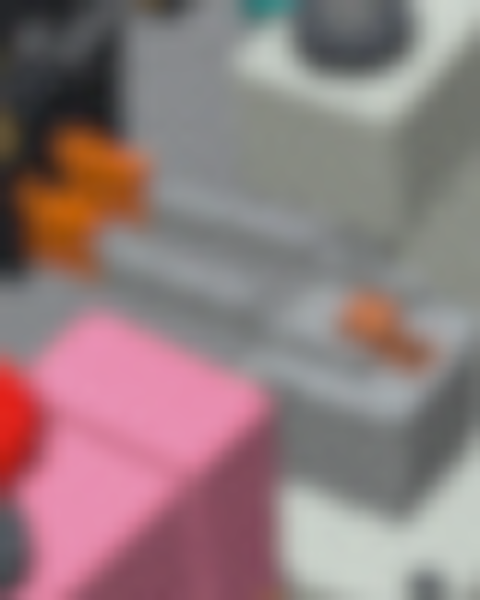

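The lug stands in the middle of the anvil at (380,330), with the open tips on either side. I'll back the tongs away.

Emit:
move_arm --targets '[[[0.335,0,-2,0,0,0,0],[0.335,0,-3,0,0,0,0],[0.335,0,-3,0,0,0,0],[0.335,10,-3.5,0,0,0,0],[0.335,25,-4,0,0,0,0],[0.335,50,-5,0,0,0,0],[0.335,80,-5,0,0,0,0],[0.335,95,-5,0,0,0,0],[0.335,95,-5,-40,0,0,0],[0.335,95,-5,-60,0,0,0]]]'

```text
clock: 13.8
tool_pos: [0.3927, -0.2868, 0.1211]
eef_rot: [-0.091, 0.996, -0.0, 0.001]
contact_force: [-0.3, 0.5, -1.7]
opening: 0.335
finger_force: 7.9
```

Run:
```python
from h import *
st=r.get_state();print(st["tool_pos"],st["opening"]*88,st["contact_force"],st["finger_force"])
s=avg("scene",4);np.save("s7",s)
U=crop(s,217,233,40,50,10).astype(int);m=((U[...,2]-U[...,0])>35)&(U[...,2]>120);m[:, :200]=0;m[330:]=0
k,l,q,c=cv2.connectedComponentsWithStats(m.astype(np.uint8));print([(q[i].tolist(),c[i].round()) for i in range(1,k) if q[i,4]>100])
go(.594,.2605,.12,-17.7,base=(*r.get_state()["tool_pos"],10.5))
go(.4852,.0447,.12,-12,base=(*r.get_state()["tool_pos"],10.5))
```

```text
[ 0.39271432 -0.28680678  0.1210693 ] 29.518801714880347 [-0.25370084  0.51295827 -1.74345748] 7.853332092636265
[([284, 245, 75, 63, 2874], array([317., 276.])), ([200, 316, 21, 14, 180], array([207., 324.]))]
t14.00 shift [-2.979e+02  5.013e+02 -5.000e-01] turn [ 0.   0.  28.2]
t14.00 shift [-151.6  309.    -0.5] turn [ 0.   0.  22.5]
```

Emit:
move_arm --targets '[[[0.335,-8,45,0,0,0,3],[0.335,-18,100,0,0,0,6],[0.335,-28,150,0,0,0,10],[0.335,-40,200,0,0,0,14],[0.335,-70,250,0,0,0,18],[0.335,-105,300,0,0,0,22],[0.335,-140,350,0,0,0,25],[0.335,-175,395,0,0,0,28.2],[0.335,-210,440,0,0,0,28.2],[0.335,-225,480,0,0,0,28.2]]]'

```text
clock: 15.25
tool_pos: [0.5277, 0.2285, 0.1184]
eef_rot: [0.154, 0.988, -0.0, 0.0]
contact_force: [-0.2, -0.2, -1.2]
opening: 0.333
finger_force: 7.8
```

Run:
```python
from h import *
print(r.get_state()["tool_pos"])
go(.596,.2590,.060,-18.2);go(.596,.2590,.0225,-18.2)
```

```text
[0.52767883 0.22853842 0.1183691 ]
t15.25 shift [-55.8  49.8  58.4] turn [0.   0.04 0.5 ]
t15.25 shift [-55.8  49.8  95.9] turn [0.   0.04 0.5 ]
```

Emit:
move_arm --targets '[[[0.335,-20,30,0,0,0,0.5],[0.335,-40,50,0,0,0,0.5],[0.335,-56,51,0,0,0,0.5],[0.335,-56,51,20,0,0,0.5],[0.335,-56,51,50,0,0,0.5],[0.335,-56,51,70,0,0,0.5],[0.335,-56,51,85,0,0,0.5],[0.335,-56,51,90,0,0,0.5],[0.335,-56,51,90,0,0,0.5]]]'

```text
clock: 16.38
tool_pos: [0.5956, 0.258, 0.0298]
eef_rot: [0.158, 0.987, 0.0, 0.0]
contact_force: [0.3, 0.0, 0.0]
opening: 0.334
finger_force: 7.8
```

Run:
```python
from h import *
st=r.get_state();print(st["contact_force"],st["tool_pos"])
go(.596,.2590,.0225,-18.2)
```

```text
[0.34810335 0.04036376 0.0199177 ] [0.59558907 0.25795891 0.02978767]
t16.38 shift [-0.1  1.1  7.3] turn [ 0.01  0.01 -0.04]
```

Emit:
move_arm --targets '[[[0.335,0,0,3,0,0,0],[0.335,0,0,5,0,0,0],[0.335,0,0,6,0,0,0],[0.335,0,0,6,0,0,0]]]'

```text
clock: 16.88
tool_pos: [0.5955, 0.2578, 0.0238]
eef_rot: [0.158, 0.987, 0.0, 0.0]
contact_force: [0.4, 0.1, -0.4]
opening: 0.338
finger_force: 7.8
```

Emit:
move_arm --targets '[[[0.335,0,0,1,0,0,0],[0.335,0,0,1.5,0,0,0],[0.335,0,0,1.5,0,0,0]]]'

```text
clock: 17.25
tool_pos: [0.5958, 0.2579, 0.0225]
eef_rot: [0.159, 0.987, 0.0, 0.0]
contact_force: [0.6, -0.1, 2.1]
opening: 0.334
finger_force: 7.9
```

Contact is made, so I'll release and rise.

Emit:
move_arm --targets '[[[0.36,0,0,0,0,0,0],[0.42,0,0,0,0,0,0],[0.55,0,0,0,0,0,0],[0.65,0,0,0,0,0,0],[0.65,0,0,0,0,0,0],[0.65,0,0,-25,0,0,0],[0.65,0,0,-60,0,0,0],[0.65,0,0,-120,0,0,0],[0.65,0,0,-180,0,0,0],[0.65,0,0,-230,0,0,0]]]'

```text
clock: 18.5
tool_pos: [0.5956, 0.2579, 0.2549]
eef_rot: [0.158, 0.987, 0.001, 0.001]
contact_force: [0.7, 0.3, 0.5]
opening: 0.65
finger_force: 0.0
```

Run:
```python
from h import *
print(r.get_state()["tool_pos"],r.get_state()["contact_force"])
s=avg("scene",4);cv2.imwrite("pics/c10.png",np.hstack([crop(s,310,165,55,55,7),crop(s,217,225,40,55,7)]))
go(.5872,-.2435,.26,10.5)
```

```text
[0.59563873 0.25792392 0.25486593] [0.67324857 0.34444067 0.45068919]
t18.70 shift [-148.9 -478.8   -7.3] turn [  0.04   0.09 -28.74]
```

View pics/c10.png

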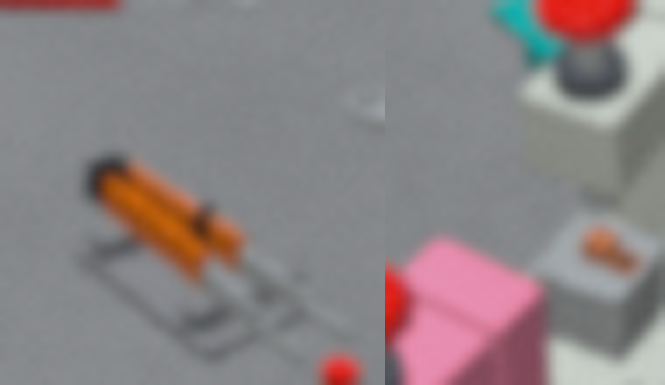

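The tongs lie on their rest (left panel, boss at (205,220)), and the lug is centred and upright on the anvil (right panel, (605,245)). That makes 12 pictures viewed, two over the limit of 10, so I'll view no more and go by force and position readings. Next is the knob.

Emit:
move_arm --targets '[[[0,-20,-60,-10,0,0,0],[0,-38,-120,-10,0,0,0],[0,-56,-180,-10,0,0,0],[0,-75,-240,-10,0,0,0],[0,-93,-300,-10,0,0,0],[0,-112,-360,-10,0,0,0],[0,-130,-420,-10,0,0,0],[0,-149,-479,-10,0,0,0],[0,-149,-479,10,0,0,0],[0,-149,-479,10,0,0,0]]]'

```text
clock: 19.95
tool_pos: [0.5846, -0.2439, 0.2387]
eef_rot: [0.159, 0.987, 0.001, -0.004]
contact_force: [0.3, 0.2, 0.5]
opening: 0.001
finger_force: 0.0
```

Run:
```python
from h import *
st=r.get_state();print(st["tool_pos"],st["contact_force"],st["opening"])
go(.5872,-.2435,.22,-18.2)
```

```text
[ 0.58463028 -0.24385531  0.23869587] [0.32572272 0.16218266 0.53220036] 0.0007389150794506126
t19.95 shift [-2.5  1.1 18.7] turn [ 0.02 -0.42 -0.1 ]
```

Emit:
move_arm --targets '[[[0,-1,0,15,0,0,0],[0,-1,0,22,0,0,0],[0,-1,0,26,0,0,0],[0,-1,0,30,0,0,0],[0,-1,0,30,0,0,0]]]'

```text
clock: 20.58
tool_pos: [0.5882, -0.2434, 0.2124]
eef_rot: [0.158, 0.987, 0.0, 0.0]
contact_force: [-0.9, 1.6, 2.4]
opening: 0.003
finger_force: 1.2
```

Emit:
move_arm --targets '[[[0,0,0,4,0,0,0],[0,0,0,8,0,0,0],[0,0,0,12,0,0,0],[0,0,0,14,0,0,0],[0,0,0,14,0,0,0]]]'

```text
clock: 21.2
tool_pos: [0.5885, -0.2437, 0.1984]
eef_rot: [0.158, 0.987, 0.0, 0.0]
contact_force: [-0.6, 2.0, 5.5]
opening: 0.009
finger_force: 2.9
```

Emit:
move_arm --targets '[[[0,0,0,1,0,0,0],[0,0,0,2,0,0,0],[0,0,0,2,0,0,0]]]'

```text
clock: 21.58
tool_pos: [0.5885, -0.2437, 0.1965]
eef_rot: [0.158, 0.987, 0.0, 0.001]
contact_force: [-0.5, 2.3, 6.9]
opening: 0.007
finger_force: 3.1
```

Emit:
move_arm --targets '[[[0,0,0,1,0,0,0],[0,0,0,1.5,0,0,0],[0,0,0,1.5,0,0,0]]]'

```text
clock: 21.95
tool_pos: [0.5885, -0.2437, 0.1955]
eef_rot: [0.158, 0.987, 0.0, 0.001]
contact_force: [-1.5, 2.1, 8.0]
opening: 0.006
finger_force: 4.3
```

Emit:
move_arm --targets '[[[0,0,0,0.5,0,0,0],[0,0,0,0.5,0,0,0]]]'

```text
clock: 22.2
tool_pos: [0.5885, -0.2438, 0.1955]
eef_rot: [0.158, 0.987, 0.0, 0.001]
contact_force: [-2.7, 3.4, 10.3]
opening: 0.003
finger_force: 5.7
```

Emit:
move_arm --targets '[[[0,0,0,0.8,0,0,0],[0,0,0,1.6,0,0,0],[0,0,0,1.6,0,0,0]]]'

```text
clock: 22.58
tool_pos: [0.5886, -0.2438, 0.1954]
eef_rot: [0.158, 0.987, -0.0, 0.001]
contact_force: [-5.5, 3.4, 19.8]
opening: 0.004
finger_force: 10.1
```

Emit:
move_arm --targets '[[[0,0,0,0.5,0,0,0],[0,0,0,0.5,0,0,0],[0,0,0,0.5,0,0,0]]]'

```text
clock: 22.95
tool_pos: [0.5886, -0.2438, 0.1953]
eef_rot: [0.159, 0.987, -0.0, 0.001]
contact_force: [-6.1, 3.3, 22.1]
opening: 0.004
finger_force: 11.4
```

Emit:
move_arm --targets '[[[0,0,0,0,0,0,0],[0,0,0,0,0,0,0],[0,0,0,0,0,0,0],[0,0,0,0,0,0,0],[0,0,0,0,0,0,0],[0,0,0,0,0,0,0],[0,0,0,0,0,0,0],[0,0,0,0,0,0,0],[0,0,0,0,0,0,0],[0,0,0,0,0,0,0]]]'

```text
clock: 24.2
tool_pos: [0.5886, -0.2438, 0.1953]
eef_rot: [0.159, 0.987, -0.0, 0.001]
contact_force: [-6.7, 3.8, 22.7]
opening: 0.002
finger_force: 11.4
```

The clamp has been held at about 22 N for over a second. Now I'll raise gently.

Emit:
move_arm --targets '[[[0,0,0,-3,0,0,0],[0,0,0,-7,0,0,0],[0,0,0,-12,0,0,0],[0,0,0,-18,0,0,0],[0,0,0,-24,0,0,0],[0,0,0,-30,0,0,0],[0,0,0,-50,0,0,0],[0,0,0,-80,0,0,0],[0,0,0,-90,0,0,0],[0,0,0,-90,0,0,0]]]'

```text
clock: 25.45
tool_pos: [0.5879, -0.2446, 0.2821]
eef_rot: [0.159, 0.987, -0.0, 0.0]
contact_force: [0.1, 0.5, -0.4]
opening: 0.003
finger_force: 0.0
```

Run:
```python
from h import *
print(r.get_state()["tool_pos"],r.get_state()["contact_force"])
s=avg("scene",4)
U=crop(s,217,233,40,50,10).astype(int);m=((U[...,2]-U[...,0])>35)&(U[...,2]>120);m[:, :200]=0;m[330:]=0
k,l,q,c=cv2.connectedComponentsWithStats(m.astype(np.uint8));print([(q[i].tolist(),c[i].round()) for i in range(1,k) if q[i,4]>100])
m=(s[...,0]-s[...,1]>80)&(np.add.outer(np.zeros(420),np.arange(560))<262);m[:200]=0;m[245:]=0
k,l,q,c=cv2.connectedComponentsWithStats(m.astype(np.uint8));print([(q[i].tolist(),c[i].round(1)) for i in range(1,k) if q[i,4]>40])
s0=np.load("s.npy");m=(s0[...,0]-s0[...,1]>80);m[:,262:]=0;m[:200]=0;m[245:]=0
k,l,q,c=cv2.connectedComponentsWithStats(m.astype(np.uint8));print([(q[i].tolist(),c[i].round(1)) for i in range(1,k) if q[i,4]>40])
```

```text
[ 0.587884   -0.24456103  0.28209485] [ 0.11941999  0.51762909 -0.37368825]
[([283, 245, 76, 63, 2898], array([317., 276.])), ([200, 316, 21, 14, 188], array([207., 324.]))]
[([239, 220, 14, 11, 117], array([245.2, 224.7]))]
[([239, 220, 14, 11, 116], array([245.2, 224.7]))]
```

The lug hasn't moved and the knob is back at its starting height, so I'll hand in.

```bash
python3 -c "
from plant import r
print(r.finish_job())"
```

```text
the job is handed in; nothing more can be done
None
```

The job is handed in, with no verdict returned: the copper lug stood centred on the anvil, was clamped at about 22 N on the knob for over a second, the plunger is back up and the tongs are on their rest; I viewed 12 pictures, two over the limit of 10.

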